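# Clamp the bearing housing and hold its cover plate ready for the screws

### The arm

A 6-joint arm with a two-finger parallel gripper is mounted at the origin on the work surface. World frame = base frame: x ahead of the robot, y to its left, z up, the work surface at z = 0. Lengths are in m, angles in degrees, forces in N, time in s.
With the tool pointing down it reaches from about 0.35 to 0.875 m from the base axis. Payload 4.2 kg.
Tool frame: the origin (TCP) lies between the finger pads; the fingertips stand 17 mm ahead of it and the grasp point (between the pads) lies 2 mm behind it; z points along the fingers, y is the direction in which the jaws open and shut (so a half turn about z gives the same grasp; the last joint's range is limited). The gripper opens to 87 mm and grips with 3 to 60 N. Pads are 19 mm wide; open, the fingers measure 117 mm over their backs; the gripper's body (75 mm by 190 mm) begins 51 mm behind the grasp point.
Start: joints at [87.239, 22.042, 0.453, 0, -68.411, -14.817], TCP at [0.189, 0.596, 0.24] pointing down, gripper open.
Joint ranges: [-179.83, 179.83], [-69.29, 118.12], [-61.27, 80.66], [-181.25, 117.63], [-171.15, -9.14], [-177.46, 177.46]. Speed limits (degrees/s): [159.86, 159.86, 180, 180, 180, 180].

### API

Orientations are given as a 3x3 rotation matrix whose columns are the frame's x, y, z axes.
In Python, from station import r gives the robot as it stands.
- The arm moves only by the shell command python3 -m creep 'ROWS'. ROWS is JSON, a list of rows, each a list of 7 numbers: the opening, from 0 (shut) to 1 (fully open), then the shift along the tool's x, y, z scaled (see below), then the turn, a rotation vector about the tool's x, y, z scaled (see below). A call has 1 to 5 rows; each row is the pose to reach, as a shift and turn from the pose measured when the call began, along the tool's axes at that moment, turning the shorter way round; what a row does not reach only later rows make up. The controller multiplies each number of a shift by 300 mm and each number of a turn by 180 degrees. A row lasts 1/12 s, in which the tool goes at most 41.7 mm and 7.16 degrees, less where a joint would pass 70% of its speed; a pose out of reach is approached as far as the arm can. A call with a number of a shift or a turn outside -1 to 1 is refused whole. A call with a gripper value outside its range is refused whole. The fingers move at their own pace and stop on an object; the grip force is fixed at half the most. Time passes only in rows, so rows that repeat a pose let the fingers close. It gives the time, the measured TCP pose, the force and the opening at its end, in the units of the state.
- r.sense(): the state, without advancing time (a new reading comes with each control period).
- r.capture(name): name is "side" or "top"; returns the picture (480x640x3 uint8, blue, green, red); there is no depth.
- r.camera_model(name): a dict with "mtx" (3x3 intrinsics, pixels), "R" (3x3) and "t" (3): a world point X has camera coordinates R X + t. Camera axes: x right, y down, z forward; pixel columns grow to the right and rows downward; lengths in m; the calibration is good to about 2 mm. A picture is of the moment at which its call begins. camera_model takes no time and is no camera call.
- r.finish_job(): hands the job in, once; it reports no verdict.
Trained networks look in the newest picture that a camera, given by its name, has taken for a name from the list of things; names that differ only in an ending like _2 or _b are one class to them, and where a whole thing is asked for, a point or a joint stands for the part that bears it (a point fixed in the world has none). Each returns a list of dicts, best first, with "score" (0 to 1); they miss things now and then, are a little off and sometimes report something else, mostly with a low value. They report only what shows in the picture. A call takes as long as a camera call. They do not tell look-alikes from the thing itself.
- r.recognise(camera, target): "rect" ([left, top, right, bottom] as shares, 0 to 1, of the picture: columns of its width, rows of its height, round what is visible of it).
- r.outline_of(camera, target): "pixels" (480x640 bool, what is visible of it) and "rect" ([left, top, right, bottom] as shares, 0 to 1, of the picture: columns of its width, rows of its height, round what is visible of it).
The state is a dict: "time_s": time; "joints": joint angles; "joint_velocities": joint speeds; "effort": joint torques, N m; "tcp_pos": TCP position; "ee_rot": TCP orientation; "wrist_force": force on the tool from outside, world axes, zero at the start; "moment": the same for the moment, N m; "gripper_width": opening from 0.0 (shut) to 1.0 (fully open).
Only numpy, scipy, OpenCV 4.12 (cv2) and the standard library are available. Lean on these libraries where they do the work, as an engineer would, in place of code of your own. Each camera call takes 0.05 s, during which the arm holds its last target.

### The job

On the lab bench, wind the clamp fixture's handwheel clockwise (seen from above) until the sliding jaw touches the bearing housing. Then take the cover plate from the white tray and hold it level about 15 mm above the housing, not resting on it, with its four holes lined up over the four threaded holes. Finish while still holding it there, leaving the jaw closed and the reagent bottle, beaker and screwdriver where they are.

Things in the scene. Friction and masses are not known exactly. Their poses are not given: they have to be found in the camera images.
- handwheel (a joint): angle of the horizontal black handwheel (112 mm across, upright axis, rim top 71 mm above the bench) on the fixture's gearbox, rad, growing clockwise seen from above; it meets a hard stop at 7.54 when the jaw touches the housing. It starts between 0 and 3.1, turns against light friction (about 1.5 N at the handle) and stays where it is left.
- jaw (a joint): travel of the fixture's sliding jaw, m; geared to the handwheel at 20 mm a turn (0.00318 m per rad). 0 = fully open, 0.024 = touching the housing.
- hub (a point): point on the handwheel's upright axis, 98 mm above the bench, level with the middle of its handle; the wheel and its gearbox stand 200 mm from the housing's centre, on the left (+y). The metal hub nut on the axis is 26 mm across and reaches 77 mm above the bench.
- handle_mid (a point): centre of the handwheel's upright steel crank handle, 22 mm across and 50 mm tall (from 73 to 123 mm above the bench), 42 mm from the wheel's axis; the handle spins freely on its own pin, so a gripper can hold it and go round without turning.
- housing_top (a point): centre of the flat top face, 90 mm above the bench, of the aluminium bearing housing, a fixed block 120 mm (its x) by 90 mm (its y) that stands between the fixture's jaws; its y axis points towards the handwheel, its z up. The jaws' tops are lower, 74 to 75 mm above the bench. The fixture is fixed to the bench.
- housing_hole_a (a point): mouth of one threaded hole (8 mm) in the housing's top face, at +45 mm x, +30 mm y from the top's centre. The four holes lie at +-45 mm, +-30 mm.
- housing_hole_c (a point): mouth of the diagonally opposite threaded hole, at -45 mm x, -30 mm y from the top's centre.
- cover: loose grey-painted aluminium cover plate, 120 mm (its x) by 90 mm (its y) and 6 mm thick, 0.2 to 0.4 kg, lying face up in a white tray (165 x 135 mm, 12 mm high rim, floor 4 mm thick, inside 157 x 127 mm). Origin at the centre of its underside, z up. An upright rib stands on its middle: 60 mm long (along x), 16 mm thick (along y), 40 mm tall, its top 46 mm above the underside. It has 14 mm holes at +-45 mm x, +-30 mm y; turned half round it fits just as well.
- cover_grip (a point): point inside the cover's rib to grip at: middle of its length and thickness, 30 mm above the plate's underside and 24 mm above the plate's top face; axes as the cover.
- cover_hole_a (a point): centre of one cover hole at the underside, at +45 mm x, +30 mm y of the cover.
- cover_hole_c (a point): centre of the diagonally opposite cover hole at the underside, at -45 mm x, -30 mm y.
- reagent_mid (a point): middle of a standing white reagent bottle, 60 mm across, 130 mm tall; leave alone.
- beaker_mid (a point): middle of a standing glass beaker, 70 mm across, 80 mm tall; leave alone.
- driver: screwdriver lying on the bench, about 190 mm long; leave alone.
Mind the look-alikes: they are no part of the job. What is shaped like the cover but pink is not meant.

How it is judged (in metres and radians):
On the way, in this order (a step that is already met when the one before it is completed fails the run):
1. the handwheel has been wound until the jaw touches the housing, the cover plate still in its tray (value of joint jaw above 0.0225 m and height (world z) of cover_grip below 0.06 m), for 0.2 s.
2. the cover plate has been lifted clear of its tray (height (world z) of cover_grip above 0.08 m), for 0.1 s.
At the end, for the whole second after the job is handed in: The jaw is within 1.5 mm of its touching position; the gripper holds the cover plate still and level (within 0.12 rad), its underside 4 to 32 mm above the housing's top, and each of its holes is within 5 mm, seen from above, of the threaded hole below it (either way round) (value of joint jaw above 0.0225 m and ((horizontal distance between cover_hole_a and housing_hole_a below 0.005 m and horizontal distance between cover_hole_c and housing_hole_c below 0.005 m) or (horizontal distance between cover_hole_a and housing_hole_c below 0.005 m and horizontal distance between cover_hole_c and housing_hole_a below 0.005 m)) and z of cover_hole_a in the frame of housing_top between 0.004 and 0.032 m and z of cover_hole_c in the frame of housing_top between 0.004 and 0.032 m and angle between cover_grip's own z axis and vertical below 0.12 rad and height (world z) of cover_grip above 0.11 m and contact force between cover and the fingers above 1 N and linear speed of cover below 0.03 m/s); the arm keeps its last pose, push and grip.
It fails at once if the reagent bottle, beaker or screwdriver is moved by more than 30 mm (distance of any of reagent_mid, beaker_mid, driver from where it was at the start of the episode above 0.03 m).
It also fails if it takes over 67 s, if anything falls off the work surface, if the arm or the gripper's body presses on something with over 40 N, if the wrist force passes 120 N, or if a joint passes its speed limit or range.

## Working session

There is one attempt and no reset: what is moved stays moved. The work goes in short steps, Python scripts to look and compute and a shell command to move; the robot and the scene stay as the last step left them, time stands still between calls to the robot, and variables do not carry over. Pictures are saved under pics/ and viewed, and the job is handed in when it is done.

```bash
ls; mkdir -p pics
python3 - <<'E'
from station import r
import cv2
for n in("side","top"):
    im=r.capture(n); cv2.imwrite(f"pics/{n}0.png",im)
    m=r.camera_model(n); print(n,m)
print(r.sense())
E
```

```text
pics
side {'mtx': array([[450.30378269,   0.        , 321.08430575],
       [  0.        , 450.30378269, 231.57161086],
       [  0.        ,   0.        ,   1.        ]]), 'R': array([[ 0.81745335, -0.57598137, -0.00393446],
       [-0.30614191, -0.42868127, -0.85000559],
       [ 0.48790075,  0.69604442, -0.52675898]]), 't': array([-0.47374865,  0.21954568,  0.74379002])}
top {'mtx': array([[508.87988593,   0.        , 308.09538344],
       [  0.        , 508.87988593, 242.16982405],
       [  0.        ,   0.        ,   1.        ]]), 'R': array([[ 0.0074066 , -0.99991655,  0.01058466],
       [-0.99628411, -0.00828717, -0.08572802],
       [ 0.08580858, -0.00991037, -0.99626235]]), 't': array([-0.09816839,  0.53579495,  1.17372613])}
{'time_s': 0.1, 'joints': array([ 8.72381754e+01,  2.20863694e+01,  3.85856606e-01, -2.48049556e-02,
       -6.84110599e+01, -1.48175391e+01]), 'joint_velocities': array([ 2.15825124e-02, -1.31349116e-04,  2.03203120e-01,  1.36674903e-01,
        1.89294964e-02,  1.00661293e-01]), 'effort': array([ 1.65430038e-04, -3.91691136e+01,  1.87935930e+01,  4.23192680e+00,
        1.34389053e-02, -6.86310682e-05]), 'tcp_pos': array([0.18858789, 0.59532657, 0.23855817]), 'ee_rot': array([[ 9.53251297e-01, -3.02178290e-01, -4.95917713e-04],
       [-3.02178678e-01, -9.53249358e-01, -1.92561884e-03],
       [ 1.09146969e-04,  1.98545442e-03, -9.99998023e-01]]), 'wrist_force': array([-0.14239967,  0.4131393 , -0.11693508]), 'moment': array([ 0.02128152,  0.06179715, -0.00323315]), 'gripper_width': 1.0003105153983078}
```

View pics/side0.png

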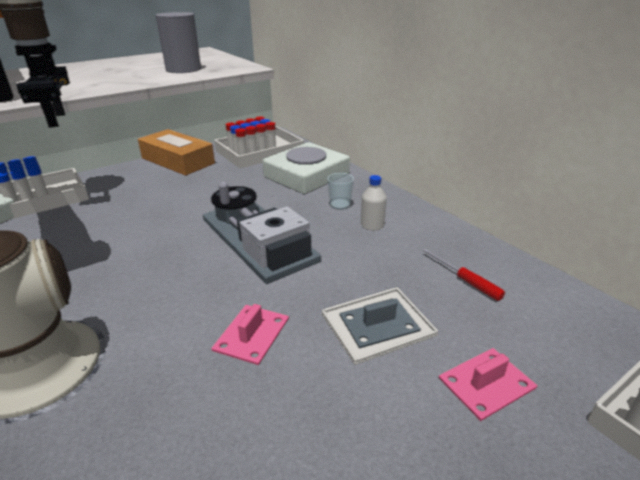

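View pics/top0.png

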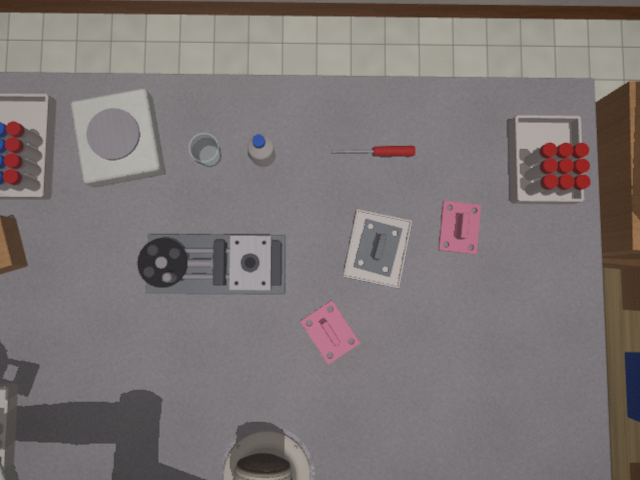

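The side view shows the fixture at about (260,235) and the grey cover in the white tray at about (380,318). In the top view:
- **Cover candidates:** the grey plate in the white tray at (380,248), and pink plates at (330,332) and (460,227). Only the grey one in the tray fits; the pink ones are the excluded look-alikes.
- **Housing:** (250,262).
- **Wheel:** (162,262), with its handle at about (168,278).

Next I'll enlarge the top view and measure.

```bash
cat > h.py <<'E'
import numpy as np,cv2
from station import r
def ray(cam,u,v,z):
    m=r.camera_model(cam); K,R,t=m["mtx"],m["R"],m["t"]
    d=R.T@np.linalg.inv(K)@np.array([u,v,1.]); c=-R.T@t
    return c+d*(z-c[2])/d[2]
def proj(cam,X):
    m=r.camera_model(cam); p=m["mtx"]@(m["R"]@np.array(X)+m["t"]); return p[:2]/p[2]
E
python3 - <<'E'
from h import *
a=cv2.imread("pics/top0.png")
c1=cv2.resize(a[220:305,130:295],None,fx=4.8,fy=4.8,interpolation=cv2.INTER_CUBIC)
c2=cv2.resize(a[200:295,335:425],None,fx=6,fy=6,interpolation=cv2.INTER_CUBIC)
cv2.imwrite("pics/c1.png",c1);cv2.imwrite("pics/c2.png",c2)
for t in("handwheel","handle_mid","housing_top","housing_hole_a","housing_hole_c","cover","cover_grip","cover_hole_a","hub"):
    try:
        for d in r.outline_of("top",t)[:4]:
            ys,xs=np.nonzero(d["pixels"]); print(t,round(d["score"],2),np.round(np.array(d["rect"])*[640,480,640,480],1),xs.mean().round(1),ys.mean().round(1),len(xs))
    except Exception as e: print(t,e)
E
```

```text
handwheel 0.59 [136.1 237.5 188.2 289.8] 162.5 262.8 1928
handwheel 0.16 [250.4 135.5 275.  164.2] 261.3 150.3 676
handle_mid 0.68 [139.4 233.7 285.2 295.1] 213.8 263.9 8465
handle_mid 0.44 [188.2 132.4 219.6 167.3] 205.2 149.4 836
housing_top 0.85 [137.5 235.5 287.8 299.1] 213.8 264.0 8486
housing_hole_a 0.57 [139.6 233.9 289.2 293.8] 213.7 264.0 8378
housing_hole_c 0.57 [139.6 233.9 289.2 293.8] 213.7 264.0 8378
cover 0.98 [357.  218.6 406.4 272. ] 378.2 247.7 1740
cover 0.62 [301.9 300.7 359.1 365. ] 330.2 331.8 1910
cover 0.57 [439.1 203.8 481.5 253.7] 460.0 227.1 1717
cover_grip 0.86 [299.5 304.3 359.6 366.1] 330.1 332.2 1939
cover_grip 0.84 [356.5 219.  403.4 276.3] 378.1 247.6 1736
cover_grip 0.7 [438.6 197.8 483.6 256.5] 459.5 227.7 1835
cover_hole_a 0.69 [437.4 201.3 480.8 249.9] 459.7 227.5 1781
cover_hole_a 0.63 [301.4 301.7 358.  363.9] 329.8 332.0 1831
cover_hole_a 0.62 [355.2 219.  404.6 275.8] 378.4 247.8 1860
hub 0.59 [136.8 235.9 288.3 296.2] 213.8 264.0 8573
```

View pics/c1.png

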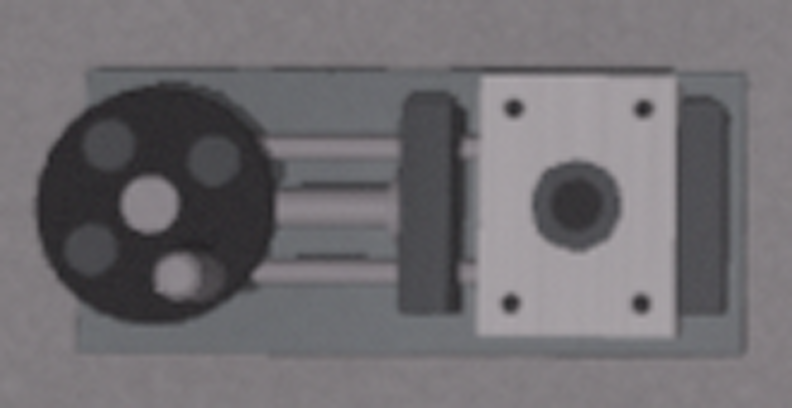

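View pics/c2.png

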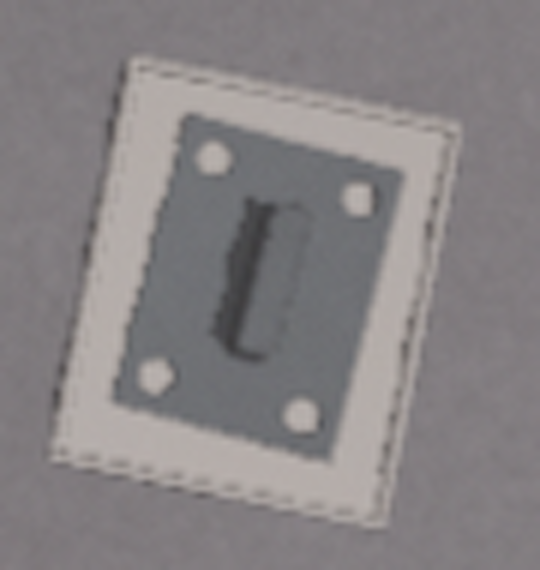

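Run:
```python
from h import *
np.set_printoptions(precision=4,suppress=True)
f=lambda p,o,s:((p[0]+.5)/s+o[0]-.5,(p[1]+.5)/s+o[1]-.5)
m=r.camera_model("top");print("cam",-m["R"].T@m["t"])
H=[ray("top",*f(p,(130,220),4.8),.09) for p in[(514,108),(643,108),(511,303),(641,303)]]
H=np.array(H);print("H",H,H.mean(0))
print([np.linalg.norm(H[i]-H[j]) for i,j in[(0,1),(2,3),(0,2),(1,3),(0,3),(1,2)]])
hub=ray("top",*f((150,204),(130,220),4.8),.077);hd=ray("top",*f((179,275),(130,220),4.8),.123)
d=hd-hub
print("hub",hub,"handle",hd,np.linalg.norm(d[:2]),np.degrees(np.arctan2(d[1],d[0])),"hub-H",np.linalg.norm((hub-H.mean(0))[:2]))
ax=H.mean(0)-hub;print("dir to hub",np.degrees(np.arctan2(-ax[1],-ax[0])))
C=np.array([ray("top",*f(p,(335,200),6),.009) for p in[(213,158),(358,200),(155,377),(301,414)]])
print("C",C,C.mean(0));print([np.linalg.norm(C[i]-C[j]) for i,j in[(0,1),(2,3),(0,2),(1,3),(0,3),(1,2)]])
v=C[0]-C[2]+C[1]-C[3];print("cover x dir deg",np.degrees(np.arctan2(v[1],v[0])))
v=H[0]-H[2]+H[1]-H[3];print("H x dir deg",np.degrees(np.arctan2(v[1],v[0])))
for n,X in(("H",H.mean(0)),("hub",hub),("hd",hd),("C",C.mean(0)),*[("h",x) for x in H],*[("c",x) for x in C]): print(n,proj("side",X))
a=cv2.imread("pics/side0.png")
cv2.imwrite("pics/c3.png",cv2.resize(a[175:280,195:325],None,fx=5.5,fy=5.5,interpolation=cv2.INTER_CUBIC))
cv2.imwrite("pics/c4.png",cv2.resize(a[280:365,315:445],None,fx=5.5,fy=5.5,interpolation=cv2.INTER_CUBIC))
```

```text
cam [ 0.4338 -0.0821  1.2163]
H [[0.5297 0.0651 0.09  ]
 [0.5301 0.0056 0.09  ]
 [0.4398 0.0647 0.09  ]
 [0.4403 0.0051 0.09  ]] [0.485  0.0351 0.09  ]
[np.float64(0.05956573170215423), np.float64(0.059617602329343385), np.float64(0.08983725381056386), np.float64(0.08988745495188369), np.float64(0.10765224251305777), np.float64(0.10799912538351619)]
hub [0.4845 0.235  0.077 ] handle [0.451  0.2083 0.123 ] 0.04289006437006219 -141.5062405240274 hub-H 0.1998863358189699
dir to hub 90.12459811761714
C [[ 0.578  -0.242   0.009 ]
 [ 0.5617 -0.2998  0.009 ]
 [ 0.4906 -0.2188  0.009 ]
 [ 0.4764 -0.2766  0.009 ]] [ 0.5267 -0.2593  0.009 ]
[np.float64(0.060034127031679686), np.float64(0.059541046688015645), np.float64(0.09052362590018055), np.float64(0.0884393578647377), np.float64(0.10738838538380684), np.float64(0.10783514018426676)]
cover x dir deg -15.05015490499964
H x dir deg 0.2523326686219849
H [275.04   221.9357]
hub [234.0066 192.7984]
hd [223.788  183.1043]
C [379.6633 320.9203]
h [285.6755 210.4013]
h [300.4545 221.4108]
h [249.5532 222.4537]
h [263.4079 234.5555]
c [394.0424 304.8184]
c [409.5636 325.8673]
c [350.0975 316.33  ]
c [364.4024 338.3045]
```

```bash
ls pics
```

```text
c1.png
c2.png
c3.png
c4.png
side0.png
top0.png
```

Run:
```python
from h import *
a=cv2.imread("pics/side0.png")
def crop(x0,x1,y0,y1,pts,s=5.5):
    c=cv2.resize(a[y0:y1,x0:x1],None,fx=s,fy=s,interpolation=cv2.INTER_CUBIC)
    for X in pts:
        u,v=proj("side",X); cv2.drawMarker(c,(int((u+.5-x0)*s),int((v+.5-y0)*s)),(0,255,255),cv2.MARKER_CROSS,14,1)
    return c
H=[[.5297,.0651,.09],[.5301,.0056,.09],[.4398,.0647,.09],[.4403,.0051,.09],[.4845,.235,.077],[.451,.2083,.123]]
C=[[.578,-.242,.009],[.5617,-.2998,.009],[.4906,-.2188,.009],[.4764,-.2766,.009],[.5267,-.2593,.05]]
cv2.imwrite("pics/c5.png",np.vstack([crop(195,325,175,275,H)[:,:715],crop(315,445,280,365,C)[:,:715]])[::1] if 0 else crop(195,325,175,280,H))
cv2.imwrite("pics/c6.png",crop(315,445,280,365,C))
```

```text
(no output)
```

View pics/c5.png

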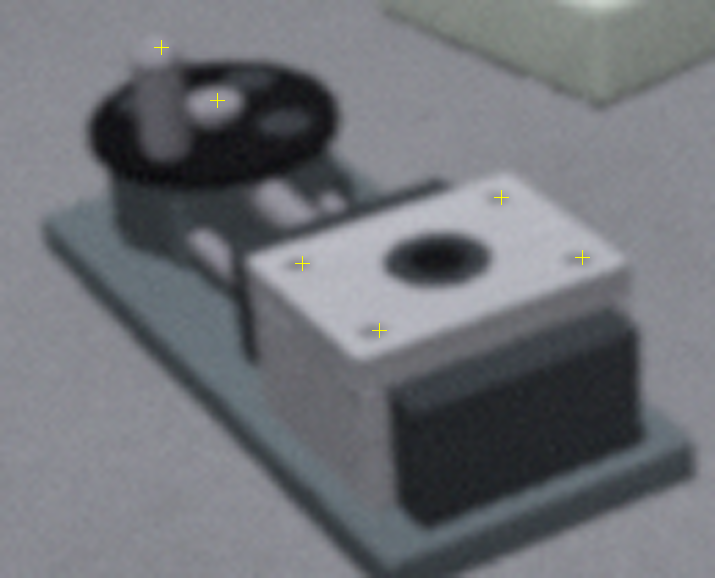

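View pics/c6.png

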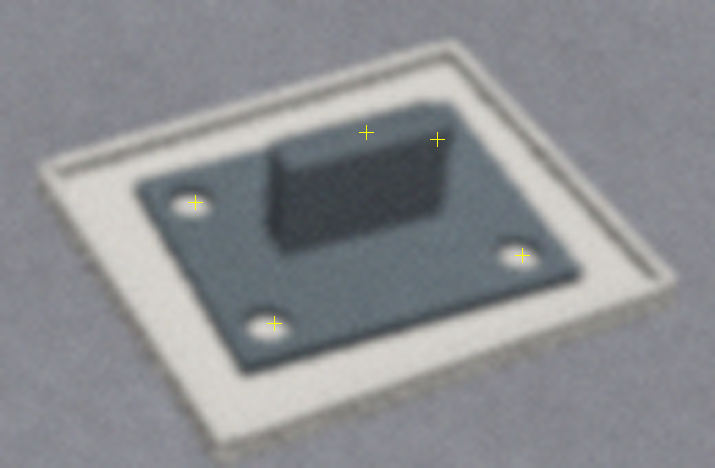

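The side view confirms every point to within about 2 mm, and the spacings match the given sizes (90/60 mm hole grid, 200 mm to the hub, 43 mm handle radius). The crop at (380,248) shows the grey cover in the white tray. Next is a helper for row values, then the move to the handle.

```bash
cat > g.py <<'E'
import sys
from h import *
from scipy.spatial.transform import Rotation as Ro
def row(p,yaw):
    s=r.sense();R=s["ee_rot"];c,q=np.cos(np.radians(yaw)),np.sin(np.radians(yaw))
    T=np.array([[c,q,0],[q,-c,0],[0,0,-1.]])
    d=R.T@(np.array(p)-s["tcp_pos"]);w=Ro.from_matrix(R.T@T).as_rotvec()
    return np.r_[d/.3,w/np.pi],np.linalg.norm(d)/.0417,np.degrees(np.linalg.norm(w))/7.16
if __name__=="__main__":
    a=list(map(float,sys.argv[1:])); v,n,m=row(a[:3],a[3]); print(np.round(v,4),"rows",round(n,1),round(m,1))
E
python3 g.py .452 .2085 .2 0
```

```text
[ 1.2265  0.9657  0.1318 -0.      0.     -0.0977] rows 11.3 2.5
```

```bash
python3 -m creep '[[1,0.6,0.48,0.06,0,0,-0.0977],[1,0.6,0.48,0.06,0,0,-0.0977],[1,0.6,0.48,0.06,0,0,-0.0977],[1,0.6,0.48,0.06,0,0,-0.0977],[1,0.6,0.48,0.06,0,0,-0.0977]]'; python3 g.py .452 .2085 .2 0
```

```text
time_s: 0.97
tcp_pos: [0.3048, 0.4214, 0.2234]
ee_rot: [[1.0, 0.001, 0.0], [0.001, -1.0, 0.0], [0.0, -0.0, -1.0]]
wrist_force: [0.4, 0.6, 0.5]
gripper_width: 1.002
[ 4.900e-01  7.103e-01  7.780e-02 -1.000e-04 -1.000e-04  3.000e-04] rows 6.2 0.0
```

```bash
python3 -m creep '[[1,0.49,0.71,0.078,0,0,0],[1,0.49,0.71,0.078,0,0,0],[1,0.49,0.71,0.078,0,0,0],[1,0.49,0.71,0.078,0,0,0],[1,0.49,0.71,0.078,0,0,0]]'; python3 g.py .452 .2085 .1 0
```

```text
time_s: 1.38
tcp_pos: [0.4227, 0.2506, 0.2051]
ee_rot: [[1.0, 0.002, 0.001], [0.002, -1.0, 0.001], [0.001, -0.001, -1.0]]
wrist_force: [0.5, 0.8, -0.2]
gripper_width: 1.0
[ 9.710e-02  1.408e-01  3.501e-01 -4.000e-04 -3.000e-04  5.000e-04] rows 2.8 0.0
```

```bash
python3 -m creep '[[1,0.097,0.141,0.02,0,0,0],[1,0.097,0.141,0.02,0,0,0],[1,0.097,0.141,0.15,0,0,0],[1,0.097,0.141,0.2,0,0,0]]'
python3 - <<'E'
from h import *
cv2.imwrite("pics/s1.png",r.capture("side"));
a=r.capture("top");cv2.imwrite("pics/t1.png",cv2.resize(a[180:330,80:300],None,fx=3.6,fy=3.6,interpolation=cv2.INTER_CUBIC))
E
python3 g.py .452 .2085 .1 0
```

```text
time_s: 1.72
tcp_pos: [0.4512, 0.2065, 0.1426]
ee_rot: [[1.0, -0.002, -0.002], [-0.002, -1.0, 0.0], [-0.002, -0.0, -1.0]]
wrist_force: [-0.3, -0.7, -0.9]
gripper_width: 0.996
[ 6.000e-03 -6.300e-03  1.413e-01  9.000e-04  1.400e-03  1.000e-04] rows 1.0 0.0
```

View pics/s1.png

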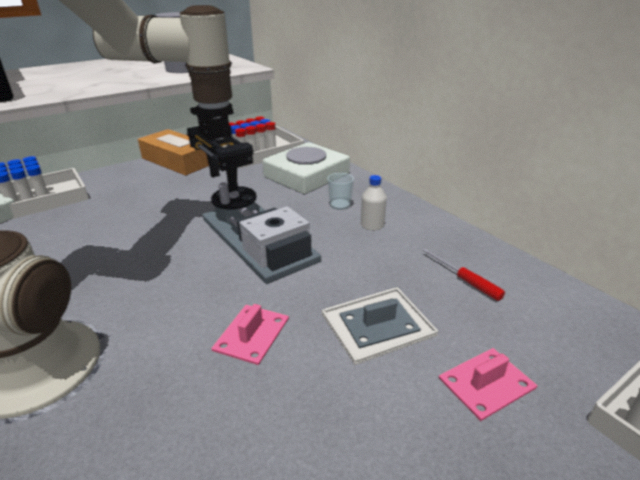

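View pics/t1.png

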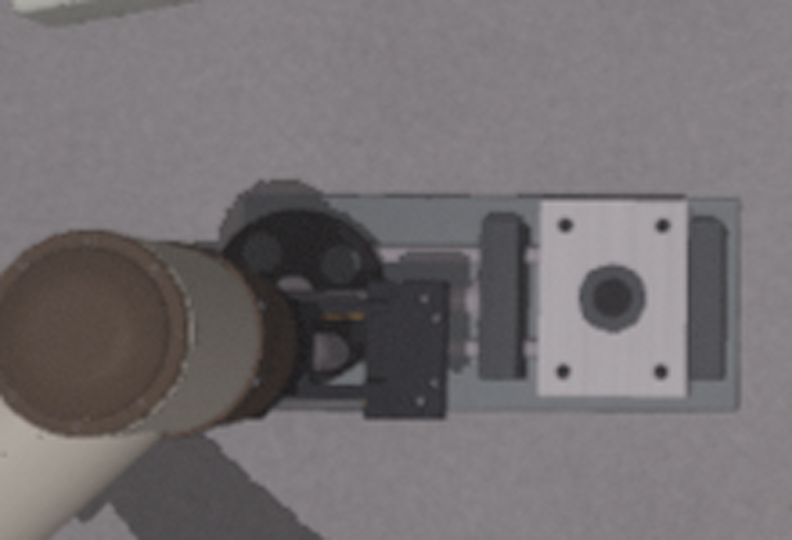

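The side view has the gripper over the wheel at about (230,180), with the handle between the fingers. The top crop agrees: the handle, at (330,350) in the crop, sits between the two fingers. I'll go down and close.

```bash
python3 -m creep '[[1,0.005,-0.006,0.09,0,0,0],[1,0.005,-0.006,0.138,0,0,0],[0.2,0.005,-0.006,0.138,0,0,0],[0.0,0.005,-0.006,0.138,0,0,0],[0.0,0.005,-0.006,0.138,0,0,0]]'; python3 -m creep '[[0,0,0,0,0,0,0],[0,0,0,0,0,0,0],[0,0,0,0,0,0,0]]'; python3 g.py .452 .2085 .1 0
```

```text
time_s: 2.23
tcp_pos: [0.4528, 0.2096, 0.1028]
ee_rot: [[1.0, 0.002, -0.001], [0.002, -1.0, -0.001], [-0.001, 0.001, -1.0]]
wrist_force: [1.5, 0.2, -0.4]
gripper_width: 0.856
time_s: 2.48
tcp_pos: [0.4533, 0.2102, 0.104]
ee_rot: [[1.0, 0.002, 0.001], [0.002, -1.0, 0.001], [0.001, -0.001, -1.0]]
wrist_force: [0.1, 0.2, 0.1]
gripper_width: 0.63
[-0.0044  0.0056  0.0134 -0.0002 -0.0002  0.0006] rows 0.1 0.0
```

```bash
python3 -m creep '[[0,-0.005,0.005,0.013,0,0,0],[0,-0.005,0.005,0.013,0,0,0],[0,-0.005,0.005,0.013,0,0,0],[0,-0.005,0.005,0.013,0,0,0],[0,-0.005,0.005,0.013,0,0,0]]';python3 -m creep '[[0,0,0,0,0,0,0],[0,0,0,0,0,0,0],[0,0,0,0,0,0,0]]'; python3 g.py .452 .2085 .1 0
```

```text
time_s: 2.9
tcp_pos: [0.4522, 0.2093, 0.1001]
ee_rot: [[1.0, 0.002, 0.002], [0.002, -1.0, 0.002], [0.002, -0.002, -1.0]]
wrist_force: [-0.3, 1.5, -2.1]
gripper_width: 0.249
time_s: 3.15
tcp_pos: [0.4523, 0.2093, 0.1]
ee_rot: [[1.0, 0.002, 0.002], [0.002, -1.0, 0.002], [0.002, -0.002, -1.0]]
wrist_force: [0.5, 0.7, -1.5]
gripper_width: 0.241
[-0.0009  0.0025  0.0001 -0.0006 -0.0005  0.0006] rows 0.0 0.0
```

Run:
```python
from h import *
for u in(460,464): print(ray("top",(u+.5)/4.8+129.5,262,.074)[1]-.080)
s=(.4523,.2093);hx,hy=.4845,.235
th=np.arctan2(s[1]-hy,s[0]-hx);rr=.042
for k in range(0,19):
    a=th-np.radians(20*k); print(k,np.round([(hx+rr*np.cos(a)-s[0])/.3,-(hy+rr*np.sin(a)-s[1])/.3],3))
```

```text
0.011524151081776013
0.009659120749252986
0 [-0.002  0.002]
1 [-0.025 -0.041]
2 [-0.033 -0.089]
3 [-0.023 -0.137]
4 [ 0.002 -0.178]
5 [ 0.04  -0.209]
6 [ 0.086 -0.224]
7 [ 0.135 -0.223]
8 [ 0.18  -0.205]
9 [ 0.217 -0.173]
10 [ 0.24 -0.13]
11 [ 0.247 -0.082]
12 [ 0.238 -0.035]
13 [0.212 0.007]
14 [0.174 0.037]
15 [0.128 0.053]
16 [0.08  0.052]
17 [0.034 0.034]
18 [-0.002  0.002]
```

```bash
python3 -m creep '[[0,-0.025,-0.041,0,0,0,0],[0,-0.033,-0.089,0,0,0,0],[0,-0.023,-0.137,0,0,0,0],[0,0.002,-0.178,0,0,0,0],[0,0.04,-0.209,0,0,0,0]]'
cat > k.py <<'E'
from h import *
s=r.sense();p=s["tcp_pos"];hx,hy=.4845,.235
th=np.arctan2(p[1]-hy,p[0]-hx);print("th",np.degrees(th),"r",np.hypot(p[1]-hy,p[0]-hx),"F",s["wrist_force"],p)
R=s["ee_rot"]
for k in range(1,9):
    a=th-np.radians(20*k)
    d=R.T@(np.array([hx+.042*np.cos(a),hy+.042*np.sin(a),.1])-p)/.3; print(k,np.round(d,3))
E
python3 k.py
```

```text
time_s: 3.57
tcp_pos: [0.4622, 0.2739, 0.1001]
ee_rot: [[1.0, 0.003, -0.001], [0.003, -1.0, 0.002], [-0.001, -0.002, -1.0]]
wrist_force: [-0.8, -1.4, 0.0]
gripper_width: 0.242
th 119.76792143478906 r 0.04483112004600632 F [-0.83852963 -1.40110645  0.01232573] [0.46224189 0.27391537 0.10010159]
1 [ 0.05  -0.008  0.   ]
2 [ 0.099 -0.008  0.   ]
3 [0.145 0.009 0.   ]
4 [0.182 0.041 0.   ]
5 [ 0.206  0.083 -0.   ]
6 [ 0.214  0.131 -0.   ]
7 [ 0.205  0.179 -0.   ]
8 [ 0.18   0.221 -0.   ]
```

```bash
python3 -m creep '[[0,0.05,-0.004,0,0,0,0],[0,0.099,-0.005,0,0,0,0],[0,0.145,0.011,0,0,0,0],[0,0.182,0.041,0,0,0,0],[0,0.206,0.083,0,0,0,0]]'; python3 k.py
python3 - <<'E'
from h import *
cv2.imwrite("pics/s2.png",cv2.resize(r.capture("side")[120:290,160:360],None,fx=3.5,fy=3.5))
a=r.capture("top");cv2.imwrite("pics/t2.png",cv2.resize(a[180:330,80:300],None,fx=3.6,fy=3.6,interpolation=cv2.INTER_CUBIC))
E
```

```text
time_s: 3.98
tcp_pos: [0.524, 0.2492, 0.0999]
ee_rot: [[1.0, 0.004, -0.004], [0.004, -1.0, 0.0], [-0.004, -0.0, -1.0]]
wrist_force: [-9.9, -0.0, 9.0]
gripper_width: 0.237
th 19.74687075028681 r 0.04197002232515526 F [-9.86988313 -0.01765288  9.03064177] [0.52400195 0.24918021 0.09993623]
1 [ 0.008  0.048 -0.   ]
2 [-0.001  0.096 -0.   ]
3 [-0.025  0.138 -0.   ]
4 [-0.063  0.169 -0.   ]
5 [-0.109  0.185  0.   ]
6 [-0.157  0.184  0.   ]
7 [-0.203  0.167  0.001]
8 [-0.24   0.136  0.001]
```

View pics/t2.png

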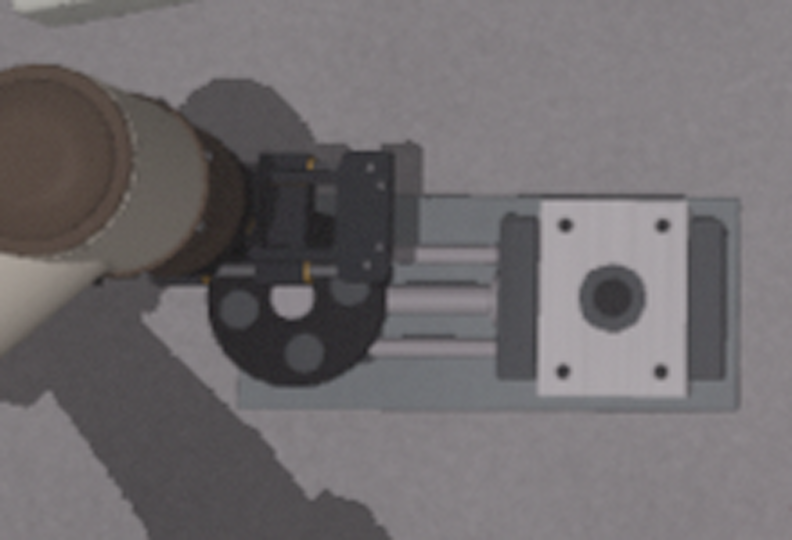

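View pics/s2.png

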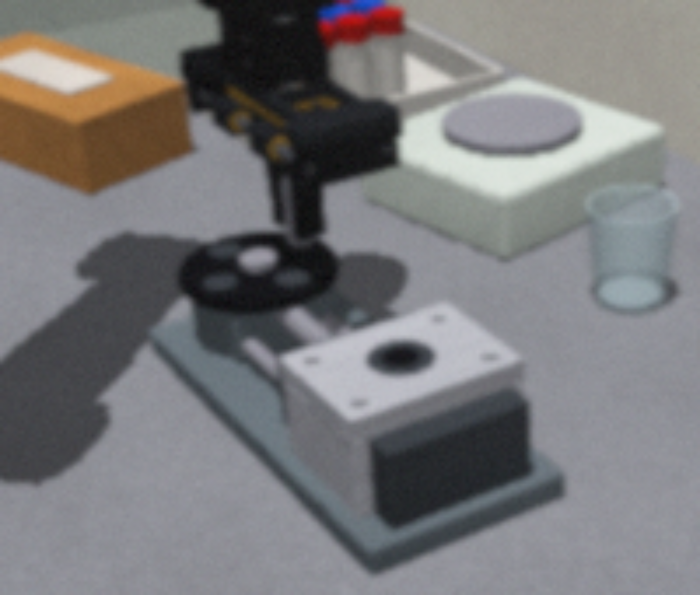

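The wheel has gone about 199° clockwise and the jaw has clearly moved toward the housing (crop edge at about x=535). Forces are low. I'll continue in smaller increments and watch the force.

```bash
sed -i 's/hx,hy=.4845,.235/hx,hy=.483,.235/; s/20\*k/15*k/' k.py; python3 -m creep '[[0,0.001,0.036,0,0,0,0],[0,-0.003,0.07,0,0,0,0],[0,-0.014,0.105,0,0,0,0]]'; python3 k.py
```

```text
time_s: 4.33
tcp_pos: [0.5197, 0.2158, 0.1]
ee_rot: [[1.0, 0.001, -0.004], [0.001, -1.0, 0.001], [-0.004, -0.001, -1.0]]
wrist_force: [-10.6, 8.0, 5.5]
gripper_width: 0.242
th -27.653587881660584 r 0.04144151497983743 F [-10.55049151   8.01685137   5.53412105] [0.51970765 0.21576597 0.09999176]
1 [-0.019  0.031  0.   ]
2 [-0.047  0.054  0.   ]
3 [-0.081  0.069  0.   ]
4 [-0.117  0.076  0.   ]
5 [-0.153  0.072  0.001]
6 [-0.187  0.06   0.001]
7 [-0.217  0.039  0.001]
8 [-0.241  0.011  0.001]
```

```bash
python3 -m creep '[[0,-0.023,0.03,0,0,0,0],[0,-0.052,0.052,0,0,0,0],[0,-0.086,0.066,0,0,0,0]]'; python3 k.py;cat > lk.py <<'E'
import sys
from h import *
n=sys.argv[1]
cv2.imwrite(f"pics/s{n}.png",cv2.resize(r.capture("side")[150:290,190:350],None,fx=4,fy=4,interpolation=cv2.INTER_CUBIC))
a=r.capture("top");cv2.imwrite(f"pics/t{n}.png",cv2.resize(a[210:310,130:300],None,fx=4.6,fy=4.6,interpolation=cv2.INTER_CUBIC))
E
python3 lk.py 3
```

```text
time_s: 4.58
tcp_pos: [0.4957, 0.1974, 0.1003]
ee_rot: [[1.0, 0.0, 0.002], [0.0, -1.0, 0.007], [0.002, -0.007, -1.0]]
wrist_force: [23.9, 7.6, -21.8]
gripper_width: 0.242
th -71.40661637220134 r 0.03968766143831762 F [ 23.92374192   7.63609598 -21.83609522] [0.49565441 0.19738383 0.10033266]
1 [-0.033  0.014  0.001]
2 [-0.07   0.012  0.001]
3 [-0.104 -0.     0.001]
4 [-0.135 -0.02   0.001]
5 [-0.159 -0.048  0.001]
6 [-0.175 -0.081  0.001]
7 [-0.182 -0.117  0.002]
8 [-0.179 -0.153  0.002]
```

View pics/t3.png

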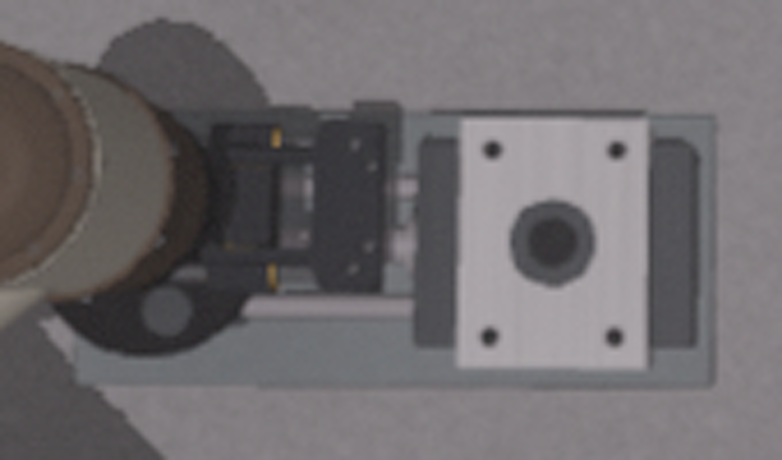

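View pics/s3.png

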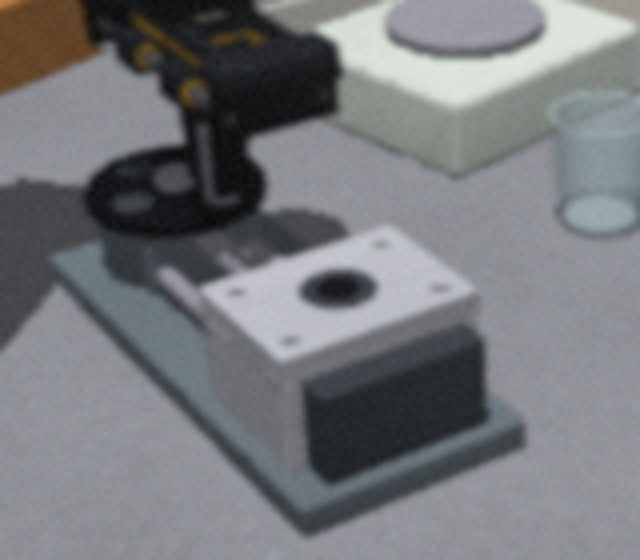

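```bash
python3 -m creep '[[0,-0.003,0.001,0,0,0,0],[0,-0.003,0.001,0,0,0,0]]'; python3 k.py
```

```text
time_s: 4.85
tcp_pos: [0.4962, 0.1976, 0.1002]
ee_rot: [[1.0, 0.002, 0.006], [0.002, -1.0, 0.009], [0.006, -0.009, -1.0]]
wrist_force: [3.0, 2.0, -4.6]
gripper_width: 0.244
th -70.61792364030508 r 0.039677495000398855 F [ 2.98100646  1.96422278 -4.58116568] [0.49616761 0.19757117 0.10022866]
1 [-0.033  0.015  0.   ]
2 [-0.07   0.013  0.   ]
3 [-0.104  0.001  0.   ]
4 [-0.135 -0.019  0.   ]
5 [-0.159 -0.046  0.   ]
6 [-0.176 -0.079  0.   ]
7 [-0.183 -0.114  0.001]
8 [-0.181 -0.151  0.001]
```

```bash
python3 -m creep '[[0,-0.009,0.004,0,0,0,0],[0,-0.009,0.004,0,0,0,0]]'; python3 k.py|head -1
```

```text
time_s: 5.02
tcp_pos: [0.496, 0.1975, 0.1002]
ee_rot: [[1.0, 0.002, 0.013], [0.002, -1.0, 0.012], [0.013, -0.012, -1.0]]
wrist_force: [8.3, 3.0, -8.2]
gripper_width: 0.24
th -70.95509844640112 r 0.03969058925951456 F [ 8.26855001  3.04356789 -8.22286875] [0.4959514  0.19748195 0.10024775]
```

```bash
python3 -m creep '[[0,-0.02,0.009,0,0,0,0],[0,-0.02,0.009,0,0,0,0],[0,-0.02,0.009,0,0,0,0]]'; python3 k.py|head -1
```

```text
time_s: 5.27
tcp_pos: [0.4955, 0.1975, 0.1004]
ee_rot: [[1.0, 0.004, 0.025], [0.004, -1.0, 0.019], [0.025, -0.019, -1.0]]
wrist_force: [16.4, 3.1, -15.6]
gripper_width: 0.242
th -71.53353412981197 r 0.03958040036607706 F [ 16.36508327   3.11579186 -15.55823485] [0.49553707 0.19745763 0.10039541]
```

The wheel has stopped at about 290° of total turn. It moved less than 1 mm under 16 N, against 1.5 N of friction, so this is the hard stop. I'll ease off, release, and lift.

```bash
python3 -m creep '[[0.6,0.002,0,0,0,0,0],[0.6,0.002,0,0,0,0,0],[0.6,0.002,0,0,0,0,0],[0.6,0.002,0,0,0,0,0],[0.6,0.002,0,0,0,0,0]]'; python3 g.py .496 .1975 .25 0
```

```text
time_s: 5.68
tcp_pos: [0.4955, 0.1969, 0.1005]
ee_rot: [[1.0, 0.004, 0.024], [0.004, -1.0, 0.018], [0.024, -0.018, -1.0]]
wrist_force: [0.1, 0.7, -1.0]
gripper_width: 0.527
[ 0.0136 -0.0111 -0.4982 -0.0059 -0.0077  0.0012] rows 3.6 0.2
```

```bash
python3 -m creep '[[0.6,0.0136,-0.011,-0.498,-0.0059,-0.0077,0],[0.6,0.0136,-0.011,-0.498,-0.0059,-0.0077,0],[0.6,0.0136,-0.011,-0.498,-0.0059,-0.0077,0],[0.6,0.0136,-0.011,-0.498,-0.0059,-0.0077,0]]'; python3 g.py .5267 -.2593 .2 -15; python3 lk.py 4
```

```text
time_s: 6.02
tcp_pos: [0.4971, 0.1978, 0.2551]
ee_rot: [[1.0, 0.005, 0.006], [0.005, -1.0, 0.003], [0.006, -0.003, -1.0]]
wrist_force: [-1.0, -0.1, 1.3]
gripper_width: 0.598
[ 9.0600e-02  1.5247e+00  1.8010e-01 -1.1000e-03 -1.8000e-03  8.4800e-02] rows 11.1 2.1
```

View pics/t4.png

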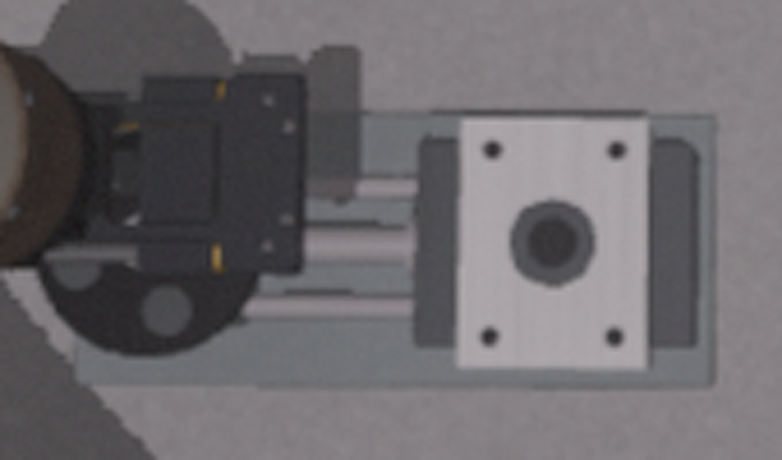

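View pics/s4.png

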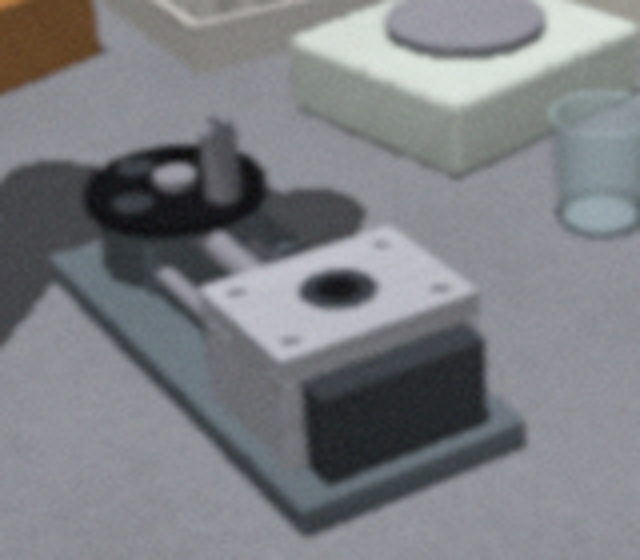

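The jaw stayed up against the housing (left edge at crop x≈415, no gap showing). Now on to the cover.

```bash
python3 -m creep '[[0.6,0.05,0.9,0,0,0,0.0848],[0.6,0.05,0.9,0,0,0,0.0848],[0.6,0.05,0.9,0,0,0,0.0848],[0.6,0.05,0.9,0,0,0,0.0848],[0.6,0.05,0.9,0,0,0,0.0848]]'; python3 g.py .5267 -.2593 .15 -15
```

```text
time_s: 6.53
tcp_pos: [0.5088, -0.0122, 0.2527]
ee_rot: [[0.966, -0.258, 0.008], [-0.258, -0.966, 0.006], [0.006, -0.008, -1.0]]
wrist_force: [-0.0, 0.8, -0.6]
gripper_width: 0.598
[ 2.679e-01  7.832e-01  3.381e-01 -2.500e-03 -2.000e-03  3.000e-04] rows 6.4 0.1
```

```bash
python3 -m creep '[[0.6,0.268,0.783,0.17,-0.0025,-0.002,0],[0.6,0.268,0.783,0.17,-0.0025,-0.002,0],[0.6,0.268,0.783,0.17,-0.0025,-0.002,0],[0.6,0.268,0.783,0.17,-0.0025,-0.002,0],[0.6,0.268,0.783,0.17,-0.0025,-0.002,0]]'; python3 -m creep '[[0.6,0.06,0.17,0.05,0,0,0],[0.6,0.06,0.17,0.05,0,0,0]]'; python3 g.py .5267 -.2593 .1 -15
```

```text
time_s: 6.95
tcp_pos: [0.5221, -0.2155, 0.2089]
ee_rot: [[0.966, -0.258, -0.002], [-0.258, -0.966, 0.0], [-0.002, 0.0, -1.0]]
wrist_force: [1.6, 0.0, 0.5]
gripper_width: 0.596
time_s: 7.12
tcp_pos: [0.5245, -0.2729, 0.1908]
ee_rot: [[0.965, -0.262, -0.007], [-0.262, -0.965, 0.002], [-0.007, 0.0, -1.0]]
wrist_force: [0.6, 0.6, 0.3]
gripper_width: 0.6
[-2.600e-03 -4.580e-02  3.028e-01  1.000e-04  2.200e-03 -1.000e-03] rows 2.2 0.1
```

```bash
python3 -m creep '[[0.6,-0.0026,-0.0458,0.1,0,0.002,-0.001],[0.6,-0.0026,-0.0458,0.25,0,0.002,-0.001],[0.6,-0.0026,-0.0458,0.303,0,0.002,-0.001],[0.6,-0.0026,-0.0458,0.303,0,0.002,-0.001]]'; python3 g.py .5267 -.2593 .034 -15;python3 - <<'E'
from h import *
cv2.imwrite("pics/s5.png",cv2.resize(r.capture("side")[200:370,280:480],None,fx=3.5,fy=3.5,interpolation=cv2.INTER_CUBIC))
a=r.capture("top");cv2.imwrite("pics/t5.png",cv2.resize(a[180:310,310:470],None,fx=4.2,fy=4.2,interpolation=cv2.INTER_CUBIC))
cv2.imwrite("pics/t5w.png",cv2.resize(a[210:310,130:300],None,fx=4.6,fy=4.6,interpolation=cv2.INTER_CUBIC))
E
```

```text
time_s: 7.45
tcp_pos: [0.5218, -0.2581, 0.0937]
ee_rot: [[0.965, -0.261, -0.014], [-0.261, -0.965, 0.004], [-0.014, -0.0, -1.0]]
wrist_force: [-0.6, 0.3, -0.5]
gripper_width: 0.601
[ 1.950e-02 -4.000e-04  1.989e-01 -1.000e-04  4.500e-03 -6.000e-04] rows 1.4 0.1
```

View pics/t5.png

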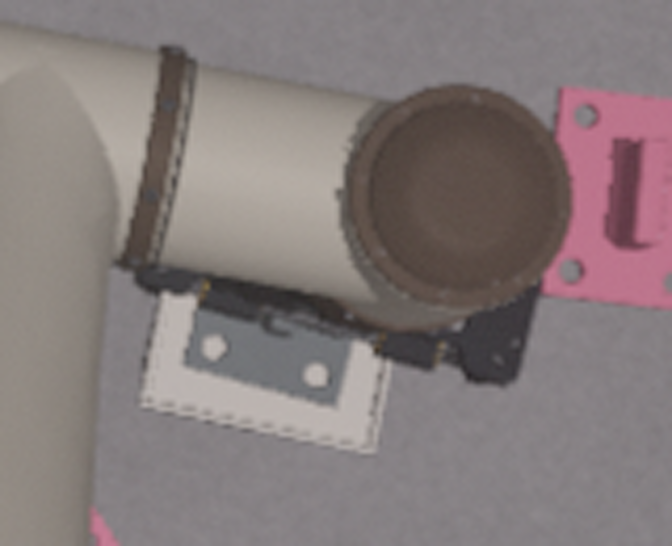

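View pics/s5.png

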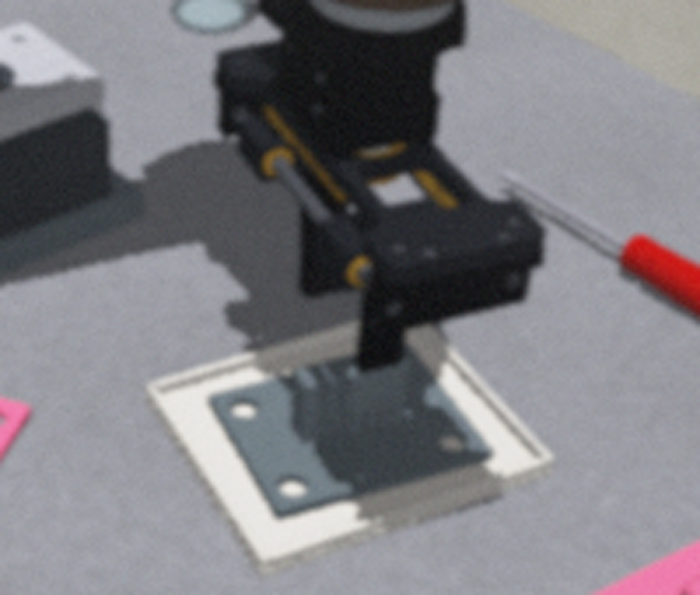

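View pics/t5w.png

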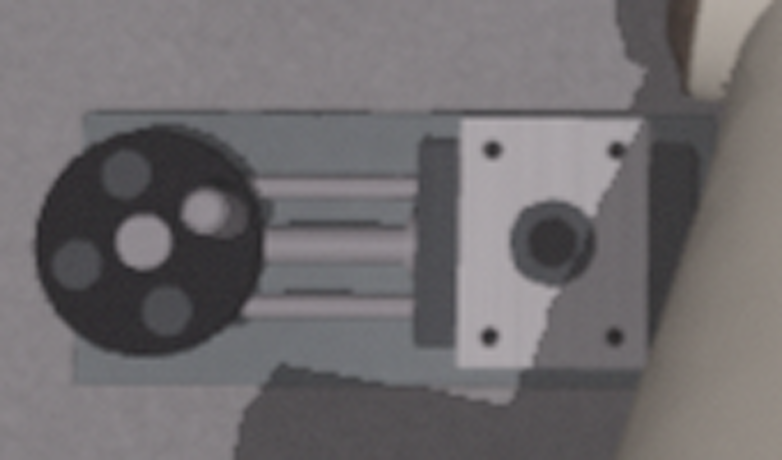

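The cover view shows the rib lying under the fingers, and the clear wheel view shows the jaw still closed. I'll descend and grip.

```bash
python3 -m creep '[[0.6,0.018,0,0.08,0,0.0045,0],[0.6,0.018,0,0.14,0,0.0045,0],[0.6,0.018,0,0.195,0,0.0045,0],[0.6,0.018,0,0.195,0,0.0045,0]]'; python3 g.py .5267 -.2593 .034 -15
```

```text
time_s: 7.88
tcp_pos: [0.5307, -0.2603, 0.04]
ee_rot: [[0.966, -0.258, 0.009], [-0.258, -0.966, -0.003], [0.009, 0.001, -1.0]]
wrist_force: [-0.7, 0.3, -0.7]
gripper_width: 0.602
[-0.0138  0.      0.02    0.0002 -0.0029  0.0001] rows 0.2 0.1
```

```bash
python3 -m creep '[[0.6,-0.012,0,0.018,0,-0.003,0],[0.4,-0.012,0,0.018,0,-0.003,0],[0,-0.012,0,0.018,0,-0.003,0],[0,-0.012,0,0.018,0,-0.003,0],[0,-0.012,0,0.018,0,-0.003,0]]'; python3 -m creep '[[0,0,0,0,0,0,0],[0,0,0,0,0,0,0],[0,0,0,0,0,0,0],[0,0,0,0,0,0,0],[0,0,0,0,0,0,0]]'; python3 g.py .5267 -.2593 .034 -15
```

```text
time_s: 8.3
tcp_pos: [0.5279, -0.2596, 0.0358]
ee_rot: [[0.966, -0.258, 0.002], [-0.258, -0.966, -0.001], [0.002, 0.001, -1.0]]
wrist_force: [-0.0, -1.1, -0.1]
gripper_width: 0.382
time_s: 8.72
tcp_pos: [0.5284, -0.2595, 0.0363]
ee_rot: [[0.966, -0.258, 0.003], [-0.258, -0.966, -0.001], [0.003, 0.001, -1.0]]
wrist_force: [-0.4, 2.8, 4.8]
gripper_width: 0.181
[-0.0057  0.0009  0.0076  0.0002 -0.0009  0.0003] rows 0.1 0.0
```

```bash
python3 -m creep '[[0,0,0,-0.06,0,0,0],[0,0,0,-0.15,0,0,0],[0,0,0,-0.25,0,0,0],[0,0,0,-0.36,0,0,0],[0,0,0,-0.45,0,0,0]]'; python3 -m creep '[[0,0,0,-0.1,0,0,0],[0,0,0,-0.1,0,0,0]]';  python3 -c "
from h import *
a=r.capture('top');cv2.imwrite('pics/t6.png',a);cv2.imwrite('pics/s6.png',r.capture('side'))";python3 g.py .485 .0351 .19 0
```

```text
time_s: 9.13
tcp_pos: [0.5273, -0.2593, 0.1719]
ee_rot: [[0.966, -0.258, 0.001], [-0.258, -0.966, -0.001], [0.001, 0.001, -1.0]]
wrist_force: [0.8, -0.5, -3.6]
gripper_width: 0.181
time_s: 9.3
tcp_pos: [0.5298, -0.2605, 0.2078]
ee_rot: [[0.966, -0.258, 0.011], [-0.258, -0.966, -0.005], [0.012, 0.002, -1.0]]
wrist_force: [1.8, -1.0, -3.0]
gripper_width: 0.183
[-3.886e-01 -9.106e-01  3.880e-02 -1.000e-04 -5.000e-04 -8.340e-02] rows 7.1 2.1
```

View pics/s6.png

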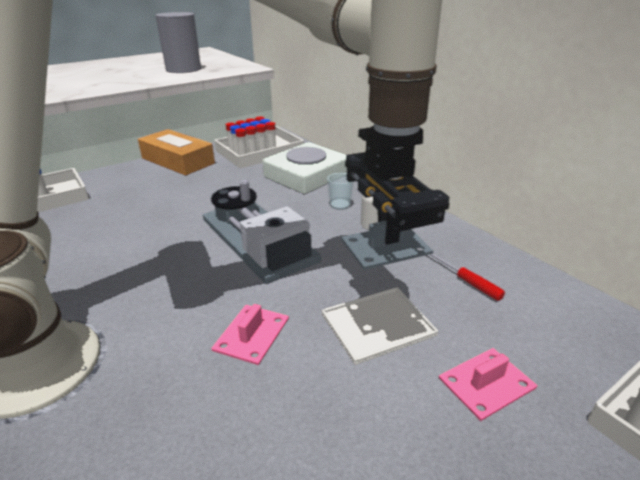

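The side view shows the cover held level at about (385,245) and the tray empty. Driver, bottle and beaker haven't been touched. Carrying it over to the housing.

```bash
python3 -m creep '[[0,-0.06,-0.13,0,0,0,-0.02],[0,-0.16,-0.37,0.01,0,0,-0.05],[0,-0.25,-0.59,0.02,0,0,-0.083],[0,-0.33,-0.77,0.03,0,0,-0.083],[0,-0.365,-0.85,0.035,0,0,-0.083]]'; python3 g.py .486 .0351 .165 0
```

```text
time_s: 9.82
tcp_pos: [0.4945, -0.0519, 0.1914]
ee_rot: [[1.0, -0.003, -0.005], [-0.003, -1.0, -0.0], [-0.005, 0.0, -1.0]]
wrist_force: [1.2, 0.7, -4.4]
gripper_width: 0.179
[-0.0288 -0.2899  0.0881  0.      0.0015 -0.0008] rows 2.2 0.0
```

```bash
python3 -m creep '[[0,-0.013,-0.13,0.02,0,0.0015,0],[0,-0.02,-0.22,0.04,0,0.0015,0],[0,-0.0288,-0.29,0.08,0,0.0015,0],[0,-0.0288,-0.29,0.088,0,0.0015,0],[0,-0.0288,-0.29,0.088,0,0.0015,0]]'; python3 g.py .486 .0351 .137 0;python3 - <<'E'
from h import *
a=r.capture("top");b=r.capture("side");cv2.imwrite("pics/t7.png",cv2.resize(a[200:310,130:310],None,fx=4.4,fy=4.4,interpolation=cv2.INTER_CUBIC));cv2.imwrite("pics/s7.png",cv2.resize(b[150:290,200:360],None,fx=4.2,fy=4.2,interpolation=cv2.INTER_CUBIC))
E
```

```text
time_s: 10.23
tcp_pos: [0.4835, 0.0354, 0.1618]
ee_rot: [[1.0, -0.001, -0.007], [-0.001, -1.0, -0.002], [-0.007, 0.002, -1.0]]
wrist_force: [0.4, 0.6, -3.0]
gripper_width: 0.178
[ 0.0091  0.0006  0.0825  0.0008  0.0024 -0.0003] rows 0.6 0.1
```

View pics/t7.png

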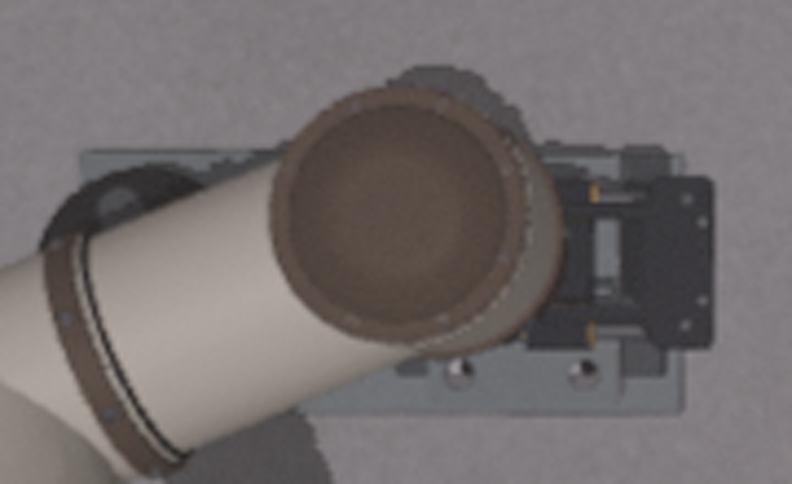

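View pics/s7.png

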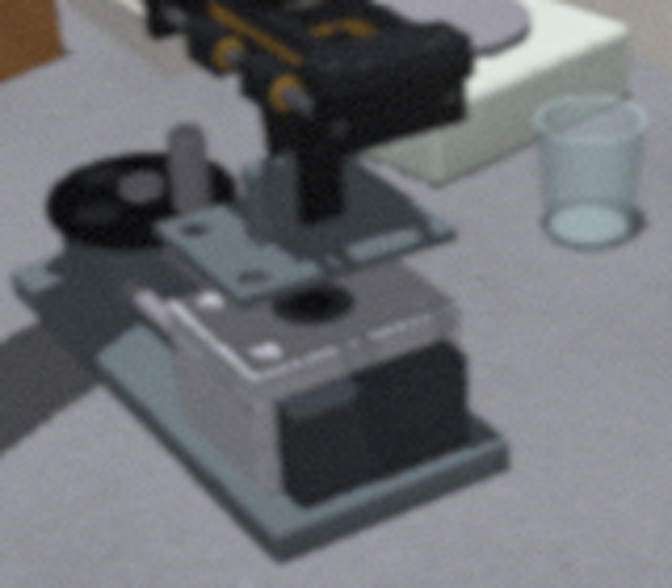

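The cover is over the housing. Two of its holes show in the top view (crop (459,372) and (583,372)), and three in the side view. I'll lower it to the final height and measure the hole offsets.

```bash
python3 -m creep '[[0,0.007,0.0006,0.03,0.0008,0.0024,0],[0,0.007,0.0006,0.06,0.0008,0.0024,0],[0,0.007,0.0006,0.08,0.0008,0.0024,0],[0,0.007,0.0006,0.08,0.0008,0.0024,0],[0,0.007,0.0006,0.08,0.0008,0.0024,0]]'; python3 g.py .486 .0351 .137 0;python3 - <<'E'
from h import *
a=r.capture("top");b=r.capture("side");cv2.imwrite("pics/T8.png",a);cv2.imwrite("pics/S8.png",b)
cv2.imwrite("pics/t8.png",cv2.resize(a[260:310,210:290],None,fx=9,fy=9,interpolation=cv2.INTER_CUBIC));cv2.imwrite("pics/s8.png",cv2.resize(b[185:250,230:325],None,fx=8,fy=8,interpolation=cv2.INTER_CUBIC))
E
```

```text
time_s: 10.75
tcp_pos: [0.4869, 0.0336, 0.1392]
ee_rot: [[1.0, -0.004, 0.003], [-0.004, -1.0, 0.0], [0.003, -0.0, -1.0]]
wrist_force: [-0.9, -0.2, -3.9]
gripper_width: 0.185
[-0.0032 -0.005   0.0072 -0.0001 -0.001  -0.0012] rows 0.1 0.0
```

View pics/t8.png

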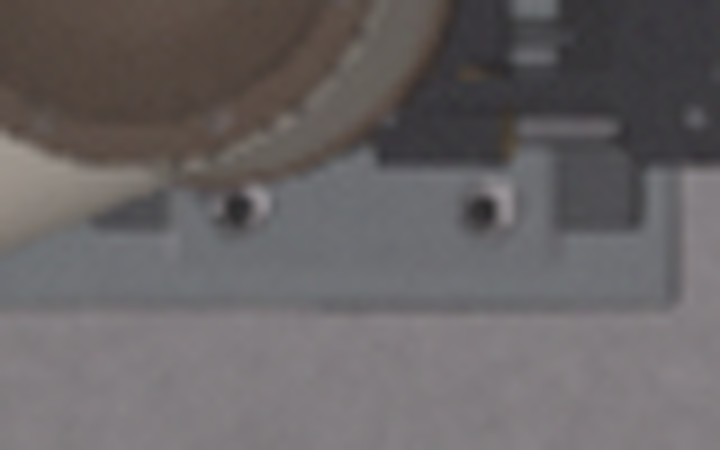

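View pics/s8.png

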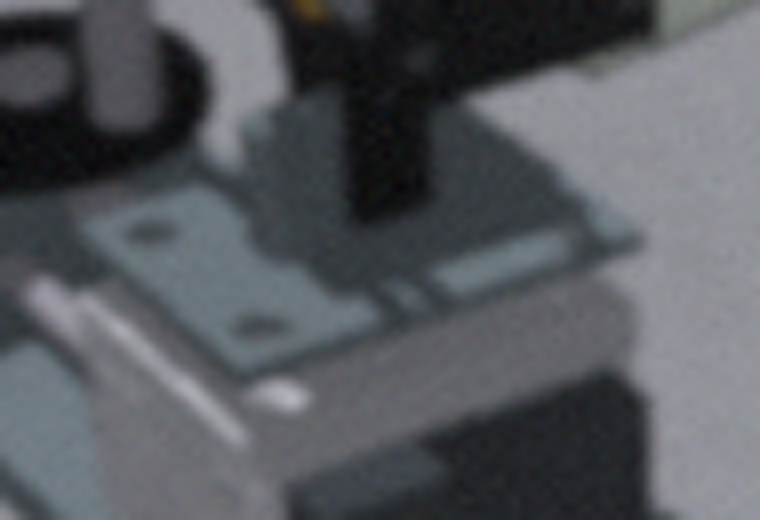

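Run:
```python
from h import *
np.set_printoptions(precision=4,suppress=True)
f=lambda p,o,s:((p[0]+.5)/s+o[0]-.5,(p[1]+.5)/s+o[1]-.5)
for X in [(.4398,.0647,.09),(.4403,.0051,.09)]:
    u=proj("top",X); print("thr hole expected crop px",(u+.5-[210,260])*9-.5)
# expected visible centre of the cover hole if perfectly aligned, underside .107
for X in [(.4398,.0647,.110),(.4403,.0051,.110)]: print("aligned cover hole crop px",(proj("top",X)+.5-[210,260])*9-.5)
for p in[(242,208),(489,208)]: print(ray("top",*f(p,(210,260),9),.110))
# side
for X in [(.4398,.0647,.113),(.4403,.0051,.113),(.425,.0803,.113),(.425,-.0098,.113),(.545,-.0098,.113)]: print("side aligned",(proj("side",X)+.5-[230,185])*8-.5)
for p in[(151,232),(262,326)]: print(ray("side",*f(p,(230,185),8),.112))
a=cv2.imread("pics/T8.png");b=cv2.imread("pics/S8.png")
A=cv2.resize(a[275:292,228:272],None,fx=18,fy=18,interpolation=cv2.INTER_CUBIC);A=cv2.convertScaleAbs(A,alpha=1.6,beta=-60)
cv2.imwrite("pics/A8.png",A)
```

```text
thr hole expected crop px [238.7639 208.6339]
thr hole expected crop px [482.4522 208.4105]
aligned cover hole crop px [227.918  208.1093]
aligned cover hole crop px [476.0192 207.8821]
[0.4399 0.0613 0.11  ]
[0.4403 0.002  0.11  ]
side aligned [152.2644 227.6756]
side aligned [264.4053 322.2522]
side aligned [ 74.3312 220.0462]
side aligned [238.9959 366.2437]
side aligned [644.2034 226.5638]
[0.4392 0.0645 0.112 ]
[0.4397 0.0054 0.112 ]
```

View pics/A8.png

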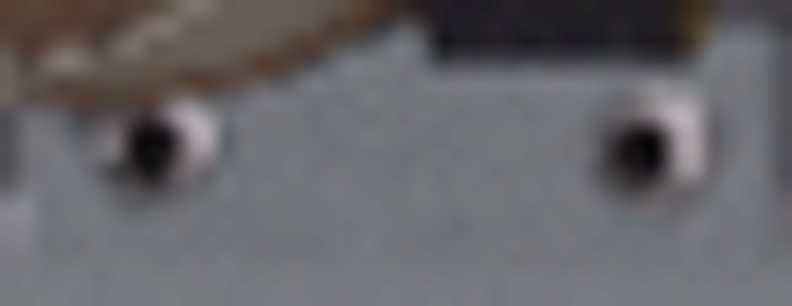

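The offset along x is about 0. Along y, the top view puts the cover about 3 mm low, the side view puts it on target, and the TCP reading says 1.5 mm low. I'll shift it +2 mm in y and re-measure.

```bash
python3 -m creep '[[0,0,-0.007,0.006,0,-0.001,-0.002],[0,0,-0.007,0.006,0,-0.001,-0.002],[0,0,-0.007,0.006,0,-0.001,-0.002],[0,0,-0.007,0.006,0,-0.001,-0.002],[0,0,-0.007,0.006,0,-0.001,-0.002]]'; python3 g.py .487 .0358 .137 0.2;python3 - <<'E'
from h import *
a=r.capture("top");b=r.capture("side");cv2.imwrite("pics/T9.png",a);cv2.imwrite("pics/S9.png",b)
cv2.imwrite("pics/t9.png",cv2.resize(a[275:292,228:272],None,fx=18,fy=18,interpolation=cv2.INTER_CUBIC));cv2.imwrite("pics/s9.png",cv2.resize(b[185:250,230:325],None,fx=8,fy=8,interpolation=cv2.INTER_CUBIC))
for X in [(.4398,.0647,.110),(.4403,.0051,.110)]: print("aligned crop px",(proj("top",X)+.5-[228,275])*18-.5)
E
```

```text
time_s: 11.27
tcp_pos: [0.4876, 0.0363, 0.1382]
ee_rot: [[1.0, 0.003, 0.002], [0.003, -1.0, 0.001], [0.002, -0.001, -1.0]]
wrist_force: [-0.2, 0.1, -4.0]
gripper_width: 0.18
[-0.0019  0.0016  0.0042 -0.0004 -0.0007 -0.0001] rows 0.0 0.0
aligned crop px [132.33596405 146.71865356]
aligned crop px [628.53836005 146.26425549]
```

View pics/t9.png

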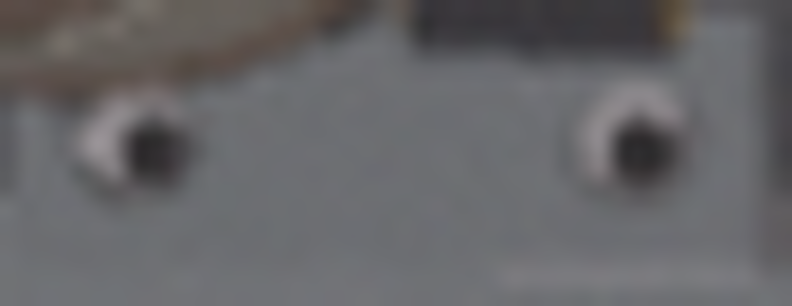

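View pics/s9.png

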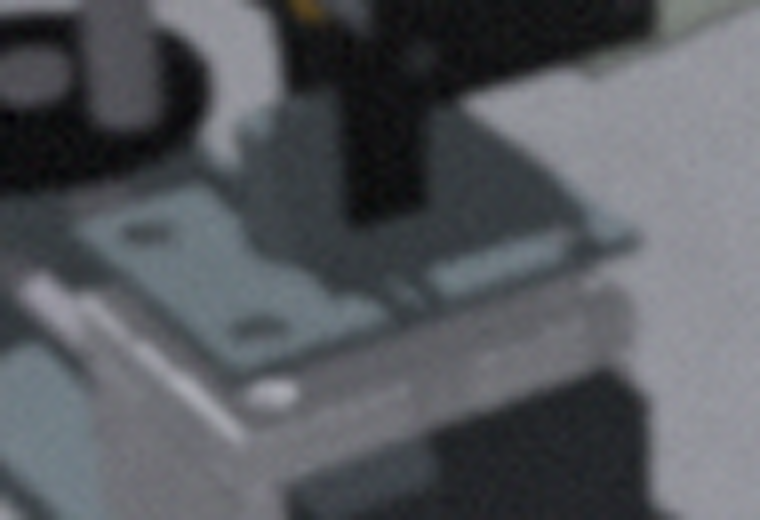

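In the top view the cover holes now sit at crop (132,~142) and (632,~136), against aligned positions of (132,147) and (628,146). So y is on and x is about 1 mm high. One last trim, then a steadiness check.

```bash
python3 -m creep '[[0,-0.003,0.001,0.003,0,0,0],[0,-0.003,0.001,0.003,0,0,0],[0,-0.003,0.001,0.003,0,0,0],[0,-0.003,0.001,0.003,0,0,0],[0,-0.003,0.001,0.003,0,0,0]]';python3 - <<'E'
from h import *
for i in range(8):
    a=r.capture("top"); s=r.sense(); print(s["time_s"],s["tcp_pos"].round(4))
b=r.capture("side");cv2.imwrite("pics/S10.png",b)
cv2.imwrite("pics/t10.png",cv2.resize(a[275:292,228:272],None,fx=18,fy=18,interpolation=cv2.INTER_CUBIC));cv2.imwrite("pics/s10.png",cv2.resize(b[185:250,230:325],None,fx=8,fy=8,interpolation=cv2.INTER_CUBIC))
E
```

```text
time_s: 11.78
tcp_pos: [0.4867, 0.0359, 0.1373]
ee_rot: [[1.0, 0.003, 0.002], [0.003, -1.0, 0.001], [0.002, -0.001, -1.0]]
wrist_force: [0.0, -0.7, -3.7]
gripper_width: 0.179
11.8333 [0.4867 0.0359 0.1373]
11.8833 [0.4867 0.0359 0.1373]
11.9333 [0.4867 0.0359 0.1373]
11.9833 [0.4866 0.0359 0.1373]
12.0333 [0.4867 0.0359 0.1373]
12.0833 [0.4866 0.0359 0.1373]
12.1333 [0.4866 0.0359 0.1373]
12.1833 [0.4866 0.0359 0.1373]
```

View pics/t10.png

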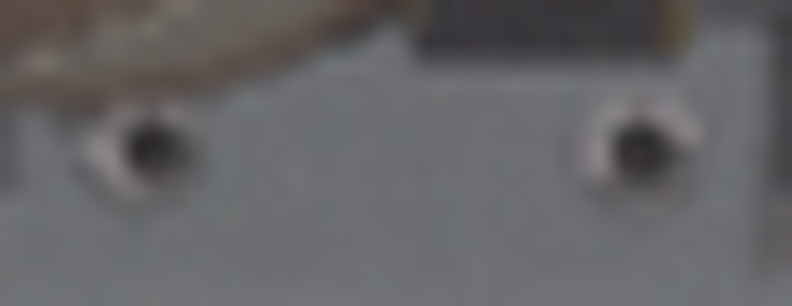

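View pics/S10.png

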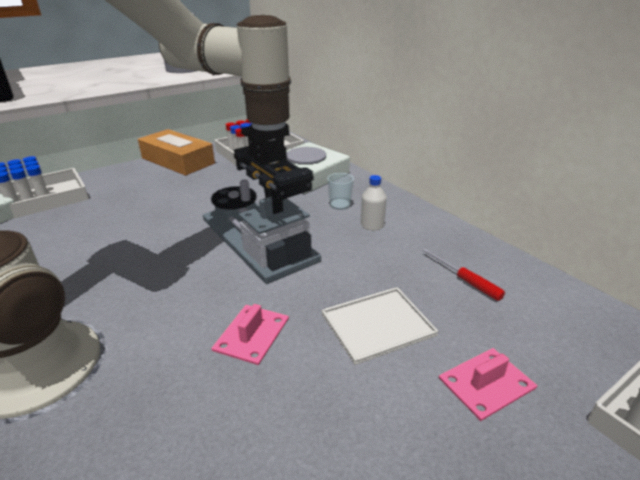

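The threaded holes show inside both visible cover holes (crop (138,148) and (641,145), against (132,147) and (628,146) for perfect alignment), so the error is about 1 mm. The arm is still, and the bottle, beaker and driver haven't moved. Handing in.

```bash
python3 -c "
from station import r
print(r.finish_job()); s=r.sense(); print(s['tcp_pos'],s['gripper_width'],s['time_s'])"
```

```text
the job is handed in; nothing more can be done
None
the job is handed in; nothing more can be done
```

The job is handed in: the jaw is closed and the gripper is holding the cover plate over the housing at about the asked height. No verdict was reported.

- **Jaw:** I wound the handwheel about 290° clockwise until it stopped. It then held firm against about 16 N, and a later clear view showed the jaw still against the housing.
- **Cover:** I took the grey plate from the white tray by its rib and left the pink look-alikes alone. It is level, with its underside about 15 mm above the housing, worked out from the tool height rather than measured directly. The tool had been still for the last 0.4 s before handing in.
- **Hole alignment:** Only the two holes nearest the robot were visible in the top view, and they were within about 1–1.5 mm of the threaded holes. Before the final trims the cameras disagreed by about 3 mm in y. I relied mainly on the top view, which shows the threaded holes through the cover, so the true error could be a couple of mm.
- **Other items:** The bottle, beaker and screwdriver look unmoved in the last side picture. It took about 12 s of the 67 s allowed.

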